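Check a bead organiser against the light booth

ROBOT

A 6-joint arm with a two-finger parallel gripper is mounted at the origin on a cart in front of the work surface, level with it; the furniture and walls round the work are solid. World frame = base frame: x ahead of the robot, y to its left, z up, the work surface at z = 0. Lengths are in mm, angles in rad, forces in N, time in s.
With the tool pointing down it reaches from about 300 to 825 mm from the base axis. Payload 5.4 kg.
Tool frame: the origin (TCP) lies midway between the tips of the shut fingers; the grasp point (between the pads) lies 19 mm behind it (manip.grasp_offset is the distance from the TCP to the grasp point, in mm); z points along the fingers, y is the line along which they close (so a half turn about z gives the same grasp; the last joint's range is limited). The gripper opens to 92 mm and grips with 3 to 60 N. Pads are 20 mm wide; open, the fingers measure 128 mm over their backs; the gripper's body (75 mm by 189 mm) begins 69 mm behind the grasp point.
Start: joints at [-1.317, 0.158, 1.597, -0, 1.386, -0.21], TCP at [257.201, -514.25, 181.501] pointing down, gripper open.
Joint ranges: [-2.91, 2.91], [-0.94, 2.29], [0.18, 2.7], [-1.29, 4.43], [0.17, 2.64], [-3, 3]. Speed limits (rad/s): [2.57, 2.57, 3.14, 3.14, 3.14, 3.14].

INTERFACE

Orientations are given as a unit quaternion [x, y, z, w].
In Python, from bench import manip gives the robot as it stands.
- The arm moves only by the tool send_rows, never from a script. Its argument "plan" is a list of rows, each an object of numbers: "dx", "dy", "dz": the shift along the tool's x, y, z as a fraction of full scale; "twist": the turn about the tool's z as a fraction of full scale. In form: [{"dx": .., "dy": .., "dz": .., "twist": ..}, ...]. A call has 1 to 8 rows; each row is the pose to reach, as a shift and turn from the pose commanded when the call began, along the tool's axes at that moment, turning the shorter way round; what a row does not reach only later rows make up. Full scale, the value 1, is 0.6 m for a shift and 360 degrees for a turn. A row lasts 1/10 s, in which the tool goes at most 50 mm and 8.59 degrees, less where a joint would pass 70% of its speed; a pose out of reach is approached as far as the arm can. A call with a number of a shift or a turn outside -1 to 1 is refused whole. A call with a gripper value outside its range is refused whole. "fingers" is the opening, from 0 (shut) to 1 (fully open), set as the call begins (left out, the last holds). The fingers move at their own pace and stop on an object; "newtons" is the grip in N (left out, the last holds). Time passes only in rows, so rows that repeat a pose let the fingers close. It gives the time, the measured TCP pose, the force, the opening and the grip force at its end, in the units of the state.
- manip.read_state(): the state, without advancing time (a new reading comes with each control period).
- manip.read_camera(name): name is "scene" or "top"; returns a dict with "color" (400x640x3 uint8, red, green, blue), "z_map" (400x640 float32, mm along the optical axis (not along the pixel's ray), 0 where there is no reading), "fx", "fy", "cx", "cy" (pixels), "xyz" and "attitude" of the camera in the world. Camera axes: x right, y up, looking along -z (the intrinsics and any distortion apply to the point x, -y, -z); pixel columns grow to the right and rows downward; lengths in mm; the calibration is good to about 2 mm. A picture is of the moment at which its call begins.
- manip.finish_job(): hands the job in; it is judged then, once.
The state is a dict: "time": time; "qpos": joint angles; "dq": joint speeds; "effort": joint torques, N m; "ee_pos": TCP position; "ee_rot": TCP orientation; "ft_force": force on the tool from outside, world axes, zero at the start; "wrist_torque": the same for the moment, N m; "grip_width": opening from 0.0 (shut) to 1.0 (fully open); "grasp_force": force on a finger pad.
Only numpy, scipy, OpenCV 4.12 (cv2) and the standard library are available. Lean on these libraries where they do the work, as an engineer would, in place of code of your own. Each camera call takes 0.05 s, during which the arm holds its last target. There are 200 camera calls.

TASK

Check the tallest of the three bead organisers in the wire rack against the light: flip the toggle on the light booth's pillar so that it leans towards the booth (on), then lift that organiser out and hold it still and upright in the air between the booth's cheeks for about three seconds, parallel to the white diffuser, filling its four corner marks and a few centimetres in front of it, with the lid turned away from the diffuser. Then stand it gently back in its own slot just as it stood, hinge edge down, and flip the toggle off again. Do not knock the organiser against the booth, and leave everything else on the desk where it is.

Things in the scene. Friction and masses are not known exactly. Their poses are not given: they have to be found in the camera images.
- lilac_case: Closed lilac-tinted bead organiser, tallest of the three in the rack: 129 x 163 x 25 mm (own x, y, z), 0.18 kg, lid shut. Origin: centre of its outer bottom face; own z points out through the lid (lid face at z = 24 mm), own x to the hinge edge. It stands on that edge: x down, z level, top edge 61 mm above the origin. Grasp from above, mid top edge, across the 25 mm.
- lilac_centre (a point): Centre of the lilac organiser, 12 mm from its origin along its own z (the middle of its thickness); axes as the organiser's.
- case_rack: Fixed wire sorter, board 150 (x) x 190 (y) x 12 mm, origin under its centre. Six 4 mm wire hoops along x, 84 mm high, make five slots 30 mm wide, 34 mm apart. The three organisers stand on the board in the middle and outer slots (y = 0, -68, 68 mm), in any order, long side along x, lid towards the rack's +y.
- narrow_case_1: Closed clear organiser 99 x 189 x 25 mm standing on edge in the rack like the lilac one (origin and axes alike), its top 107 mm above the desk. Leave it.
- narrow_case_2: A second one like narrow_case_1. Leave it.
- booth: Fixed light booth, open to its -x (front) and upwards; origin under the base, midway between the cheeks. Base 125 x 300 mm, 12 mm high. White diffuser faces -x at x = 22 mm; housing behind it 170 mm high. Cheeks: inner faces at y = +-108 mm, x = -58 to 26 mm, 165 mm high. Black pillar 56 x 50 mm at (28, -140), 172 mm high. Corner marks frame 163 x 129 mm.
- booth_view (a point): The viewing point: where the centre of the organiser belongs, in the middle of the corner marks, 95 mm above the desk and 42 mm in front of the diffuser; axes as the booth's (x into the diffuser, y left, z up).
- booth_diffuser (a point): Centre of the diffuser's face, 42 mm behind booth_view; axes as the booth's.
- switch_pivot (a point): Pivot of the toggle, on top of the pillar (176 mm above the desk); axes as the booth's. The toggle swings left-right in the booth's y-z plane.
- switch_tip (a point): Tip of the toggle's bat handle, 45 mm from the pivot; the handle is 12 mm thick in its upper half, 8 mm below.
- booth_switch (a joint): Angle of the toggle: 0 = off, leaning 0.5 rad from vertical away from the cheeks (booth -y); 1.0 = on, leaning 0.5 rad towards the booth (+y). Over-centre: past 0.5 it falls to the stop by itself.
- tape_roll: Tape roll 96 mm across, 25 mm high, lying; leave it.
- tub_square: White square tub 72 x 72 x 55 mm; leave it.
- bench_block: Steel block 60 x 60 x 15 mm; leave it.
- earring_card_1: Earring card 66 x 50 x 7 mm, lying; leave it.
- glue_tube: Glue tube 27 x 98 x 19 mm, lying; leave it.

How it is judged (in metres and radians):
On the way, in this order (a step that is already met when the one before it is completed fails the run):
1. the light is switched on (value of joint booth_switch above 0.85 rad), for 0.2 s.
2. with the light on, the tall organiser is held still, square and centred at the booth's viewing point (20 mm in x and y, 15 mm in height, 0.12 rad), lid away from the diffuser, for 2 s (value of joint booth_switch above 0.85 rad and x of lilac_centre in the frame of booth_view between -0.02 and 0.02 m and y of lilac_centre in the frame of booth_view between -0.02 and 0.02 m and z of lilac_centre in the frame of booth_view between -0.015 and 0.015 m and angle between the z axis of lilac_case and the x axis of booth_view, either way round below 0.12 rad and angle between the x axis of lilac_case and the z axis of booth_view, either way round below 0.12 rad and angle between lilac_case's own x axis and vertical above 2.5 rad and z of booth_diffuser in the frame of lilac_case below 0 m and linear speed of lilac_case below 0.03 m/s), for 2 s.
At the end, for the whole second after the job is handed in: The toggle is off (under 0.15 rad); the tall organiser stands upright at rest in its own slot, hinge edge down, its centre within 20 mm of where it was and square with the slot (0.15 rad) (value of joint booth_switch below 0.15 rad and distance of lilac_centre from where it was at the start of the episode below 0.02 m and angle between lilac_case's own x axis and vertical above 2.9 rad and angle between the z axis of lilac_case and the y axis of case_rack, either way round below 0.15 rad and linear speed of lilac_case below 0.02 m/s); the robot touches nothing.
It fails at once if tape roll, tub square, narrow case 1, narrow case 2, bench block, earring card 1, glue tube: one of them is moved more than 30 mm (distance of any of tape_roll, tub_square, narrow_case_1, narrow_case_2, bench_block, earring_card_1, glue_tube from where it was at the start of the episode above 0.03 m).
It fails at once if the organiser is knocked against the booth (over 8 N) (contact force between lilac_case and booth above 8 N).
It fails at once if the organiser is set down hard in the rack (over 40 N) (contact force between lilac_case and case_rack above 40 N).
It also fails if it takes over 72 s, if anything falls off the work surface, if the arm or the gripper's body presses on something with over 40 N, if the wrist force passes 120 N, or if a joint passes its speed limit or range.

## Working session

There is one attempt and no reset: what is moved stays moved. The work goes in short steps, Python scripts to look and compute and a tool call to move; the robot and the scene stay as the last step left them, time stands still between calls to the robot, and variables do not carry over. Pictures are saved under pics/ and viewed, at most 10 in all, crops included, and the job is handed in when it is done.

Besides the shell and the picture viewer there is one more tool, called after "Request:" as name(argument=value, ...), one argument or row to a line, values as JSON. send_rows: Moves the arm, as the interface text tells. Its arguments: {"type":"object","properties":{"plan":{"type":"array","items":{"type":"object","properties":{"dx":{"type":"number"},"dy":{"type":"number"},"dz":{"type":"number"},"twist":{"type":"number"}}}},"fingers":{"type":"number"},"newtons":{"type":"number"}},"required":["plan"]}

```bash
mkdir -p pics; ls; cat > h.py <<'E'
import numpy as np, cv2
from scipy.spatial.transform import Rotation as R
from bench import manip
def cam(n):
    c=manip.read_camera(n); return c
def pts(c):
    z=c["z_map"]; v,u=np.mgrid[0:z.shape[0],0:z.shape[1]]
    p=np.stack([(u-c["cx"])/c["fx"]*z,-(v-c["cy"])/c["fy"]*z,-z],-1)
    w=p@R.from_quat(c["attitude"]).as_matrix().T+np.array(c["xyz"])
    w[z<=0]=np.nan
    return w
E
python3 - <<'E'
from h import *
for n in ("scene","top"):
    c=cam(n); cv2.imwrite(f"pics/{n}0.png",c["color"][:,:,::-1]); np.savez(f"{n}0.npz",**c)
    print({k:v for k,v in c.items() if k not in("color","z_map")})
print(manip.read_state(), manip.grasp_offset)
E
```

```text
pics
{'fx': 397.10549685134134, 'fy': 397.10549685134134, 'cx': 321.06512750524456, 'cy': 200.24210213861713, 'xyz': array([-232.03689414,  505.72685144, 1041.74350967]), 'attitude': array([-0.1751377 ,  0.32854796,  0.82578009, -0.42363931])}
{'fx': 455.9461162684193, 'fy': 455.9461162684193, 'cx': 329.7057091406067, 'cy': 195.75263450515862, 'xyz': array([ 421.31300374,   21.73633445, 1646.47202944]), 'attitude': array([-0.0145951 ,  0.0241592 ,  0.71657128, -0.69694255])}
{'time': 0.1, 'qpos': array([-1.31711067e+00,  1.58981949e-01,  1.59808878e+00,  3.23807520e-06,
        1.38618170e+00, -2.10095019e-01]), 'dq': array([ 0.00182721, -0.00152542, -0.00277018, -0.00057434, -0.00141024,
       -0.0001192 ]), 'effort': array([ 7.07073013e-04, -3.86503351e+01, -3.22960210e+01,  7.05030374e-02,
        3.39728664e-02, -5.12020438e-05]), 'ee_pos': array([ 257.04519159, -513.6683735 ,  180.62848162]), 'ee_rot': array([ 9.73233435e-01,  2.29817303e-01, -1.64953694e-05, -8.29726873e-04]), 'ft_force': array([ 0.053772  ,  0.43390292, -0.06902779]), 'wrist_torque': array([0.02999077, 0.02125362, 0.0059272 ]), 'grasp_force': 0.0, 'grip_width': 0.9986071860689266} 18.700000000000003
```

View pics/scene0.png

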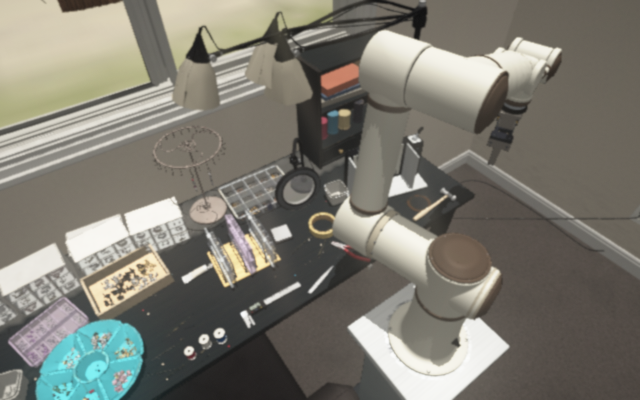

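View pics/top0.png

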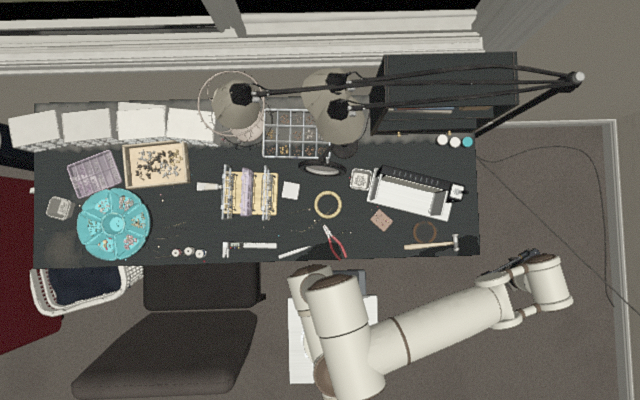

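The scene view shows the rack (≈245,250) with the lilac case in its middle slot. The top view shows the rack at (250,192), the booth at (410,192) and the pillar and toggle at (457,190). I'll measure these next.

```bash
python3 - <<'E'
from h import *
c=dict(np.load("top0.npz")); w=pts(c)
np.save("w.npy",w)
im=c["color"][150:240,205:475,::-1]
a=cv2.resize(im,None,fx=2.95,fy=2.95,interpolation=cv2.INTER_CUBIC)
z=np.nan_to_num(w[150:240,205:475,2]); zz=cv2.applyColorMap(np.uint8(np.clip(z,0,250)),cv2.COLORMAP_JET)
b=cv2.resize(zz,None,fx=2.95,fy=2.95,interpolation=cv2.INTER_NEAREST)
cv2.imwrite("pics/crop1.png",np.vstack([a,b]))
# colour mask lilac in rack region
hsv=cv2.cvtColor(c["color"],cv2.COLOR_RGB2HSV)
sub=hsv[165:222,215:285]; wz=w[165:222,215:285]
m=(sub[...,0]>120)&(sub[...,0]<160)&(sub[...,1]>25)&(wz[...,2]>60)
print("lilac",m.sum(),np.nanmedian(wz[m],0),np.nanmax(wz[m],0),np.nanmin(wz[m],0))
# lamps height
for (v0,v1,u0,u1) in [(80,130,200,270),(70,140,300,370),(150,180,300,350),(160,222,215,285),(160,222,360,470)]:
    s=w[v0:v1,u0:u1].reshape(-1,3); print(np.nanpercentile(s,[2,50,99],axis=0).round().tolist())
E
```

```text
return np.nanmean(a, axis, out=out, keepdims=keepdims)
Traceback (most recent call last):
ValueError: zero-size array to reduction operation fmax which has no identity
```

View pics/crop1.png

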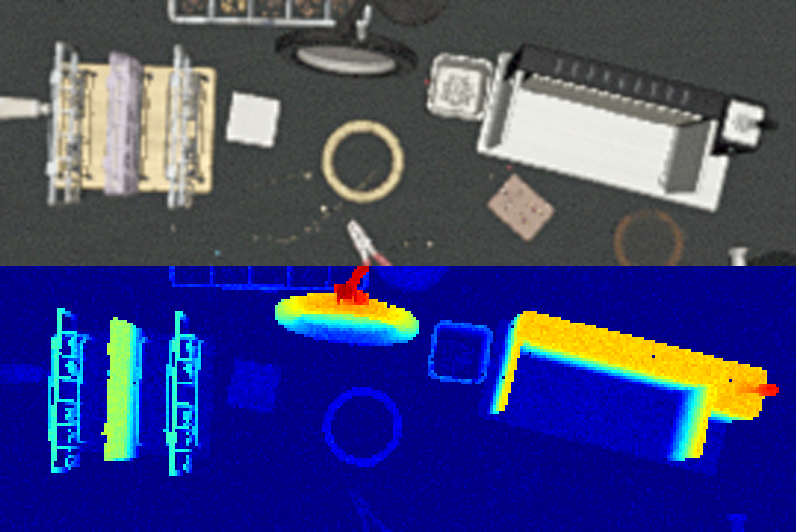

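The crop shows the lilac case (top green, z≈141) in the middle slot. The booth is yawed about -14°, and its toggle tip is near crop (770,125), leaning outward (off).

```bash
cat > meas.py <<'E'
from h import *
def minrect(p):
    r=cv2.minAreaRect(p.astype(np.float32)); return r, cv2.boxPoints(r).round(1).tolist()
E
python3 - <<'E'
from meas import *
c=dict(np.load("top0.npz")); w=np.load("w.npy")
def reg(v0,v1,u0,u1,z0,z1):
    s=w[v0:v1,u0:u1].reshape(-1,3); return s[(s[:,2]>z0)&(s[:,2]<z1)]
p=reg(165,225,238,256,128,152); print("lilac",len(p),np.median(p[:,2]),minrect(p[:,:2]))
p=reg(160,230,215,290,7,17); print("board",len(p),np.median(p[:,2]),minrect(p[:,:2]))
for u0,u1 in((215,235),(258,278)):
    p=reg(160,230,u0,u1,100,115); print("narrow",len(p),minrect(p[:,:2]))
p=reg(155,230,360,460,160,178); print("house",len(p),np.percentile(p[:,2],[5,50,95]),minrect(p[:,:2]))
p=reg(155,230,440,470,168,178); print("pillar",len(p),minrect(p[:,:2]))
p=reg(170,230,362,460,7,16); print("base",len(p),np.median(p[:,2]),minrect(p[:,:2]))
p=reg(180,205,440,480,190,240); print("toggle",len(p),p[np.argsort(p[:,2])][::6].round(1).tolist())
for n,a in dict(lampL=(70,130,200,262),lampR=(70,145,300,372),mag=(150,182,295,350)).items():
    s=w[a[0]:a[1],a[2]:a[3]].reshape(-1,3); s=s[s[:,2]>60]; print(n,np.percentile(s,[1,50,99],axis=0).round().tolist())
s=w[60:130,380:560].reshape(-1,3);s=s[s[:,2]>60];print("shelf",np.percentile(s,[1,50,99],axis=0).round().tolist())
E
```

```text
lilac 320 135.15899966039035 (((527.2289428710938, 283.569580078125), (24.81424903869629, 159.39027404785156), 85.62889862060547), [[446.79998779296875, 277.29998779296875], [605.7000122070312, 265.1000061035156], [607.5999755859375, 289.8999938964844], [448.70001220703125, 302.0]])
board 1151 10.878726192528802 (((523.4498901367188, 277.11419677734375), (266.56707763671875, 248.34213256835938), 88.61181640625), [[396.1000061035156, 146.89999389648438], [644.4000244140625, 140.89999389648438], [650.7999877929688, 407.3999938964844], [402.5, 413.3999938964844]])
narrow 136 (((530.0133666992188, 352.93780517578125), (22.571441650390625, 186.60340881347656), 87.00069427490234), [[436.20001220703125, 346.5], [622.5999755859375, 336.79998779296875], [623.7999877929688, 359.29998779296875], [437.3999938964844, 369.1000061035156]])
narrow 134 (((522.4116821289062, 216.8355712890625), (22.36446762084961, 185.93063354492188), 85.1613998413086), [[428.79998779296875, 213.5], [614.0999755859375, 197.89999389648438], [616.0, 220.10000610351562], [430.70001220703125, 235.8000030517578]])
house 99
[... 632 characters left out ...]
92.5279541015625), (350.9321594238281, 213.1392059326172), 88.37828826904297), [[378.3999938964844, -464.8999938964844], [591.4000244140625, -470.8999938964844], [601.2999877929688, -120.0999984741211], [388.29998779296875, -114.0999984741211]])
toggle 33 [[504.7, -417.9, 190.3], [504.0, -417.6, 202.0], [497.1, -421.7, 208.7], [500.0, -420.2, 213.9], [505.7, -431.9, 217.9], [502.5, -427.7, 220.7]]
lampL [[671.0, 169.0, 71.0], [733.0, 249.0, 496.0], [903.0, 428.0, 629.0]]
lampR [[637.0, -146.0, 97.0], [724.0, -15.0, 504.0], [903.0, 80.0, 597.0]]
mag [[580.0, -54.0, 62.0], [604.0, 20.0, 151.0], [638.0, 101.0, 244.0]]
shelf [[713.0, -748.0, 79.0], [763.0, -362.0, 416.0], [903.0, -141.0, 567.0]]
```

```bash
python3 - <<'E'
from meas import *
c=dict(np.load("scene0.npz")); t=dict(np.load("top0.npz"))
a=cv2.resize(c["color"][205:290,195:290,::-1],(400,358),interpolation=cv2.INTER_CUBIC)
b=cv2.resize(t["color"][160:225,215:285,::-1],(385,358),interpolation=cv2.INTER_CUBIC)
cv2.imwrite("pics/rack.png",np.hstack([a,b]))
# booth base front edge
w=np.load("w.npy"); g=t["color"].astype(float).min(2)
Rm=R.from_quat(t["attitude"]).as_matrix(); o=t["xyz"]
def ray(u,v,z):
    d=Rm@np.array([(u-t["cx"])/t["fx"],-(v-t["cy"])/t["fy"],-1]); return (o+d*(z-o[2])/d[2])[:2]
P=[]
for u in range(376,442):
    col=g[185:228,u]; k=np.where((col[:-1]>110)&(col[1:]<=110))[0]
    if len(k):
        k=k[-1]; f=(col[k]-110)/(col[k]-col[k+1]); P.append(ray(u,185+k+f,12))
P=np.array(P); vx,vy,x0,y0=cv2.fitLine(P.astype(np.float32),cv2.DIST_HUBER,0,.01,.01).ravel()
if vy<0: vx,vy=-vx,-vy
n=np.array([vy,-vx]); print("front dir yaw deg",np.degrees(np.arctan2(-vx,vy)), "resid",np.abs((P-[x0,y0])@n).mean())
d=np.array([vx,vy]); 
# ends: white pixels just behind front edge (x 3..12mm)
m=np.argwhere(g[150:230,355:475]>110)+[150,355]
Q=np.array([ray(u,v,12) for v,u in m]); q=(Q-[x0,y0]); xb=q@n; yb=q@d
s=(xb>1)&(xb<14); e=[yb[s].min(),yb[s].max()]; print("ends",e,e[1]-e[0])
ctr=np.array([x0,y0])+d*np.mean(e)+n*62.5; print("booth",ctr)
s=w[150:230,355:480].reshape(-1,3); B=np.c_[(s[:,:2]-ctr)@n,(s[:,:2]-ctr)@d,s[:,2]]
h=B[(B[:,2]>162)&(B[:,2]<180)&(abs(B[:,1])<90)]; print("housing x",np.percentile(h[:,0],[1,5,50,95,99]))
h=B[(B[:,2]>160)&(B[:,2]<180)&(B[:,0]<10)]; print("cheek top y", np.percentile(h[h[:,1]>0,1],[2,50,98]),np.percentile(h[h[:,1]<0,1],[2,50,98]), h[:,0].min())
h=B[(B[:,2]>190)]; print("toggle booth",h[np.argsort(h[:,2])][::5].round(1).tolist())
E
```

```text
front dir yaw deg -15.55699 resid 7.346428361255341
ends [np.float64(-133.4710082566295), np.float64(167.07889427509653)] 300.54990253172605
booth [ 506.75379858 -293.5522208 ]
housing x [-45.46060333   3.06241455  39.35292712  56.45424824  58.15025022]
cheek top y [135.34827683 138.28899259 141.18480991] [-132.97516852  -88.46068282  -79.92777233] -54.65797348831077
toggle booth [[31.4, -120.4, 190.3], [25.2, -124.9, 201.8], [34.6, -124.3, 207.1], [30.8, -123.7, 211.8], [28.8, -129.6, 215.2], [29.2, -131.9, 218.1], [31.9, -130.4, 220.7]]
```

View pics/rack.png

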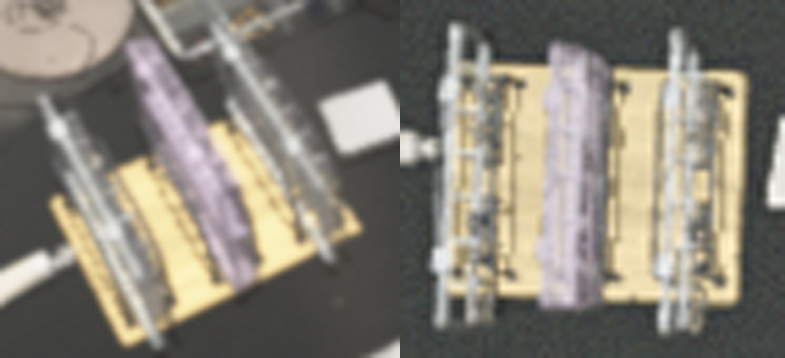

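The rack crop shows the latch bumps on the left (+y) side, at (548,95) and (545,290) on the lilac case. Its overall 25 mm against the lid face at 24 mm matches latches wrapping the lid, so the lid faces +y. The booth fit picked up the card as an outlier, so I'll redo it.

```bash
python3 - <<'E'
from meas import *
t=dict(np.load("top0.npz")); w=np.load("w.npy"); g=t["color"].astype(float).min(2)
Rm=R.from_quat(t["attitude"]).as_matrix(); o=t["xyz"]
def ray(u,v,z):
    d=Rm@np.array([(u-t["cx"])/t["fx"],-(v-t["cy"])/t["fy"],-1]); return (o+d*(z-o[2])/d[2])[:2]
m=(g>125).astype(np.uint8); m[:,:368]=0; m[:,452:]=0; m[:160]=0; m[232:]=0
n_,lab,st,_=cv2.connectedComponentsWithStats(m); k=1+np.argmax(st[1:,4]); print(st[k])
m=(lab==k)
E=[]
for u in range(374,444):
    v=np.where(m[:,u])[0]
    if len(v):
        v=v[-1]; f=(g[v,u]-125)/(g[v,u]-g[v+1,u]); E.append(ray(u,v+f,12))
E=np.array(E); vx,vy,x0,y0=cv2.fitLine(E.astype(np.float32),cv2.DIST_HUBER,0,.01,.01).ravel()
if vy<0: vx,vy=-vx,-vy
n=np.array([vy,-vx]); d=np.array([vx,vy]); r=(E-[x0,y0])@n
print("yaw",np.degrees(np.arctan2(-vx,vy)),"resid",np.median(abs(r)),abs(r).max())
Q=np.array([ray(u,v,12) for v,u in np.argwhere(m)])-[x0,y0]; xb,yb=Q@n,Q@d
for a,b in((3,8),(8,13),(13,18)): s=(xb>a)&(xb<b); print("ends",yb[s].min(),yb[s].max())
s=(xb>3)&(xb<15); ctr=np.array([x0,y0])+d*(yb[s].min()+yb[s].max())/2+n*62.5; print("booth",ctr)
s=w[150:230,355:480].reshape(-1,3); B=np.c_[(s[:,:2]-ctr)@n,(s[:,:2]-ctr)@d,s[:,2]]
h=B[(B[:,2]>162)&(B[:,2]<180)&(abs(B[:,1])<80)]; print("housing x",np.percentile(h[:,0],[1,5,50,95,99]))
h=B[(B[:,2]>158)&(B[:,2]<172)&(B[:,0]<0)]; print("cheek y", np.percentile(h[h[:,1]>0,1],[2,50,98]),np.percentile(h[h[:,1]<0,1],[2,50,98]), np.percentile(h[:,0],2))
h=B[(B[:,2]>167)&(B[:,2]<180)&(B[:,1]<-100)]; print("pillar",np.percentile(h,[2,98],axis=0))
h=B[(B[:,2]>190)]; print("toggle",h[np.argsort(h[:,2])][::5].round(1).tolist())
for nme,p in dict(view=(-20,0),tip=(28,-161.6),pre=(28,-215),post=(28,-128),offpre=(28,-70)).items(): print(nme,ctr+n*p[0]+d*p[1])
E
```

```text
[ 368  168   84   54 1837]
yaw -15.783071 resid 0.2839130997212307 0.8569547496999271
ends -159.21484854764006 133.46227792952246
ends -161.0519558651257 135.1913447727092
ends -160.22305660545777 136.0561916590207
booth [ 507.20252663 -295.27150564]
housing x [-33.81784798  23.9729525   39.54836417  55.87415286  57.51277401]
cheek y [136.79695151 139.71349465 142.63536136] [-84.93012558 -81.69791532 -78.46205461] -53.70381223933869
pillar [[   3.07494519 -135.21526396  168.23814011]
 [  56.30717421 -100.54382848  179.65033506]]
toggle [[31.0, -118.7, 190.3], [24.8, -123.2, 201.8], [34.1, -122.6, 207.1], [30.4, -122.0, 211.8], [28.4, -128.0, 215.2], [28.8, -130.2, 218.1], [31.5, -128.7, 220.7]]
view [ 487.95655877 -289.8315876 ]
tip [ 490.19234139 -458.39482193]
pre [ 475.6677633  -509.78154068]
post [ 499.33140618 -426.06158523]
offpre [ 515.10716874 -370.24827652]
```

```bash
cat > go.py <<'E'
import sys, numpy as np
# go.py cx cy cz cyaw | tx ty tz tyaw ... : commanded pose, then targets (yaw=angle of tool y, deg)
a=np.array(sys.argv[1:],float).reshape(-1,4); c=a[0]
th=np.radians(c[3]); ty=np.array([np.cos(th),np.sin(th)]); tx=np.array([-np.sin(th),np.cos(th)])
for t in a[1:]:
    d=t[:2]-c[:2]; print("dx %.4f dy %.4f dz %.4f twist %.4f"%(d@tx/600,d@ty/600,(c[2]-t[2])/600,-(t[3]-c[3])/360), "horiz",np.hypot(*d).round())
E
python3 go.py 257.2 -514.25 181.5 -63.43 257.2 -514.25 230 -40 483.5 -481.8 230 -15.8
python3 go.py 483.5 -481.8 230 -15.8  483.5 -481.8 198 -15.8 502 -414 198 -15.8
```

```text
dx 0.0000 dy 0.0000 dz -0.0808 twist -0.0651 horiz 0.0
dx 0.3615 dy 0.1203 dz -0.0808 twist -0.1323 horiz 229.0
dx 0.0000 dy 0.0000 dz 0.0533 twist -0.0000 horiz 0.0
dx 0.1171 dy -0.0011 dz 0.0533 twist -0.0000 horiz 70.0
```

Request:
send_rows(
  plan=[
    {"dx": 0, "dy": 0, "dz": -0.08, "twist": -0.02},
    {"dx": 0.36, "dy": 0.12, "dz": -0.08, "twist": -0.132},
    {"dx": 0.36, "dy": 0.12, "dz": -0.08, "twist": -0.132},
    {"dx": 0.36, "dy": 0.12, "dz": -0.08, "twist": -0.132},
    {"dx": 0.36, "dy": 0.12, "dz": -0.08, "twist": -0.132},
    {"dx": 0.36, "dy": 0.12, "dz": -0.08, "twist": -0.132},
    {"dx": 0.36, "dy": 0.12, "dz": -0.08, "twist": -0.132},
    {"dx": 0.36, "dy": 0.12, "dz": -0.08, "twist": -0.132},
  ],
  fingers=0,
)

```text
time: 0.9
ee_pos: [482.4, -481.6, 228.6]
ee_rot: [0.798, 0.602, -0.0, -0.001]
ft_force: [0.2, 0.1, 0.5]
grip_width: 0.327
grasp_force: 0.0
```

Request:
send_rows(
  plan=[
    {"dx": 0, "dy": 0, "dz": 0, "twist": 0},
    {"dx": 0, "dy": 0, "dz": 0, "twist": 0},
    {"dx": 0, "dy": 0, "dz": 0.053, "twist": 0},
    {"dx": 0, "dy": 0, "dz": 0.053, "twist": 0},
    {"dx": 0, "dy": 0, "dz": 0.053, "twist": 0},
  ],
)

```text
time: 1.4
ee_pos: [481.5, -481.8, 197.3]
ee_rot: [0.799, 0.602, 0.0, -0.001]
ft_force: [-0.2, 0.7, 0.2]
grip_width: 0.007
grasp_force: 0.0
```

Request:
send_rows(
  plan=[
    {"dx": 0.03},
    {"dx": 0.05},
    {"dx": 0.07},
    {"dx": 0.09},
    {"dx": 0.11},
    {"dx": 0.127},
    {"dx": 0.127},
    {"dx": 0.127},
  ],
)

```text
invalid input
```

Request:
send_rows(
  plan=[
    {"dx": -0.05},
    {"dx": -0.1},
    {"dx": -0.1, "dz": -0.1},
    {"dx": -0.1, "dz": -0.25},
    {"dx": -0.1, "dz": -0.25},
    {"dx": -0.1, "dz": -0.25},
  ],
)

```text
invalid input
```

```bash
python3 - <<'E'
from h import *
t=cam("top"); w=pts(t); print(manip.read_state()["ee_pos"],manip.read_state()["qpos"])
cv2.imwrite("pics/sw.png",cv2.resize(t["color"][150:240,355:495,::-1],None,fx=4,fy=4,interpolation=cv2.INTER_CUBIC))
n=np.array([.962,-.272]);d=np.array([.272,.962]);s=w[160:230,400:480].reshape(-1,3)
B=np.c_[(s[:,:2]-[515.1,-267.4])@n,(s[:,:2]-[515.1,-267.4])@d,s[:,2]]
h=B[(B[:,2]>192)&(B[:,2]<235)&(B[:,1]>-175)&(B[:,1]<-95)]; print(h.round(1)[::4].tolist())
E
```

```text
[ 482.15507458 -482.41202905  198.59419204] [-9.62363288e-01  4.24540856e-01  1.23919356e+00 -2.38885361e-05
  1.47747113e+00 -6.83771102e-01]
[[33.2, -148.2, 208.1], [35.8, -159.6, 211.5], [30.2, -149.2, 207.1], [31.7, -158.0, 219.3], [27.2, -148.5, 201.3], [27.8, -155.8, 219.1], [24.6, -151.9, 202.9], [25.8, -160.1, 217.4]]
```

View pics/sw.png

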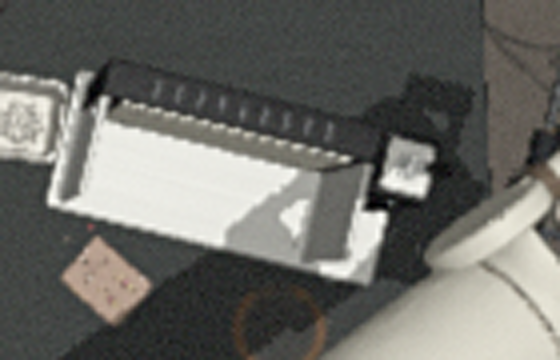

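The picture shows the toggle still off, at about (420,165). The moves were refused because every row has to carry all four fields.

Request:
send_rows(
  plan=[
    {"dx": 0.03, "dy": 0, "dz": 0, "twist": 0},
    {"dx": 0.05, "dy": 0, "dz": 0, "twist": 0},
    {"dx": 0.07, "dy": 0, "dz": 0, "twist": 0},
    {"dx": 0.09, "dy": 0, "dz": 0, "twist": 0},
    {"dx": 0.11, "dy": 0, "dz": 0, "twist": 0},
    {"dx": 0.127, "dy": 0, "dz": 0, "twist": 0},
    {"dx": 0.127, "dy": 0, "dz": 0, "twist": 0},
    {"dx": 0.127, "dy": 0, "dz": 0, "twist": 0},
  ],
)

```text
time: 2.25
ee_pos: [503.5, -408.7, 197.8]
ee_rot: [0.798, 0.603, -0.0, 0.0]
ft_force: [-0.3, -0.4, 1.0]
grip_width: 0.004
grasp_force: 0.0
```

Request:
send_rows(
  plan=[
    {"dx": -0.05, "dy": 0, "dz": 0, "twist": 0},
    {"dx": -0.1, "dy": 0, "dz": 0, "twist": 0},
    {"dx": -0.1, "dy": 0, "dz": -0.08, "twist": 0},
    {"dx": -0.1, "dy": 0, "dz": -0.17, "twist": 0},
    {"dx": -0.1, "dy": 0, "dz": -0.17, "twist": 0},
    {"dx": -0.1, "dy": 0, "dz": -0.17, "twist": 0},
  ],
)

```text
time: 2.85
ee_pos: [487.4, -468.0, 302.2]
ee_rot: [0.798, 0.602, -0.0, 0.002]
ft_force: [-1.3, 0.6, 0.6]
grip_width: 0.003
grasp_force: 0.0
```

```bash
python3 - <<'E'
from h import *
t=cam("top"); w=pts(t); print(manip.read_state()["ee_pos"],manip.read_state()["ee_rot"],manip.read_state()["qpos"])
n=np.array([.962,-.272]);d=np.array([.272,.962]);s=w[160:230,400:480].reshape(-1,3)
B=np.c_[(s[:,:2]-[515.1,-267.4])@n,(s[:,:2]-[515.1,-267.4])@d,s[:,2]]
h=B[(B[:,2]>192)&(B[:,2]<235)&(B[:,1]>-175)&(B[:,1]<-95)]; print(h.round(1)[::4].tolist())
E
python3 go.py 499 -421.2 300 -16 500 0 300 -60 527.5 283 300 -94
```

```text
[ 486.81525581 -466.99104835  299.53146346] [ 7.98327153e-01  6.02223967e-01 -7.17128975e-05  2.12603400e-04] [-9.43231714e-01  3.78178723e-01  1.10427866e+00 -1.35966581e-04
  1.65870745e+00 -6.65015344e-01]
[[31.5, -137.1, 192.1], [35.0, -156.3, 212.2], [30.7, -147.1, 192.3], [30.9, -153.6, 213.6], [34.4, -166.7, 210.7], [27.3, -151.7, 212.0], [29.7, -162.5, 217.0], [25.2, -155.9, 210.5]]
dx 0.6753 dy -0.1919 dz 0.0000 twist 0.1222 horiz 421.0
dx 1.1413 dy -0.2778 dz 0.0000 twist 0.2167 horiz 705.0
```

Request:
send_rows(
  plan=[
    {"dx": 0, "dy": 0, "dz": 0.08, "twist": 0},
    {"dx": 0, "dy": 0, "dz": 0.17, "twist": 0},
    {"dx": 0, "dy": 0, "dz": 0.17, "twist": 0},
    {"dx": 0.02, "dy": 0, "dz": 0.17, "twist": 0},
    {"dx": 0.04, "dy": 0, "dz": 0.17, "twist": 0},
    {"dx": 0.06, "dy": 0, "dz": 0.17, "twist": 0},
    {"dx": 0.06, "dy": 0, "dz": 0.17, "twist": 0},
  ],
)

```text
time: 3.6
ee_pos: [498.7, -430.8, 200.7]
ee_rot: [0.797, 0.603, 0.0, 0.002]
ft_force: [0.4, 0.2, -0.5]
grip_width: 0.005
grasp_force: 0.0
```

```bash
cat > tog.py <<'E'
from h import *
import sys
t=cam(sys.argv[1]); w=pts(t); st=manip.read_state(); print(st["ee_pos"],st["ft_force"])
n=np.array([.962,-.272]);d=np.array([.272,.962]);s=w.reshape(-1,3)
B=np.c_[(s[:,:2]-[515.1,-267.4])@n,(s[:,:2]-[515.1,-267.4])@d,s[:,2]]
m=(B[:,2]>185)&(B[:,2]<235)&(B[:,1]>-190)&(B[:,1]<-95)&(B[:,0]>5)&(B[:,0]<50)
print(B[m].round(0)[::3].tolist())
i=np.argwhere(m.reshape(400,640)); print(i.mean(0))
v,u=(int(x) for x in i.mean(0))
cv2.imwrite(f"pics/{sys.argv[2]}.png",cv2.resize(t["color"][max(v-40,0):v+40,u-60:u+60,::-1],None,fx=5,fy=5,interpolation=cv2.INTER_CUBIC))
E
python3 tog.py scene t1; python3 tog.py top t2
```

```text
[ 498.14475113 -431.53364521  200.080661  ] [-0.0792498   0.27551872  0.21736313]
[[30.0, -154.0, 234.0], [21.0, -159.0, 222.0], [21.0, -156.0, 218.0], [35.0, -159.0, 204.0], [22.0, -161.0, 212.0], [27.0, -154.0, 206.0], [20.0, -161.0, 210.0], [21.0, -154.0, 206.0], [24.0, -153.0, 200.0], [28.0, -152.0, 193.0], [22.0, -145.0, 195.0], [25.0, -148.0, 188.0]]
[130.31428571 419.71428571]
[ 497.68053239 -431.94237262  199.47293939] [-0.43931989  0.17052344 -0.61750667]
[[33.0, -141.0, 187.0], [34.0, -151.0, 209.0], [29.0, -141.0, 192.0], [29.0, -146.0, 207.0], [30.0, -152.0, 217.0], [27.0, -148.0, 193.0], [28.0, -153.0, 206.0]]
[191.15 460.7 ]
```

View pics/t1.png

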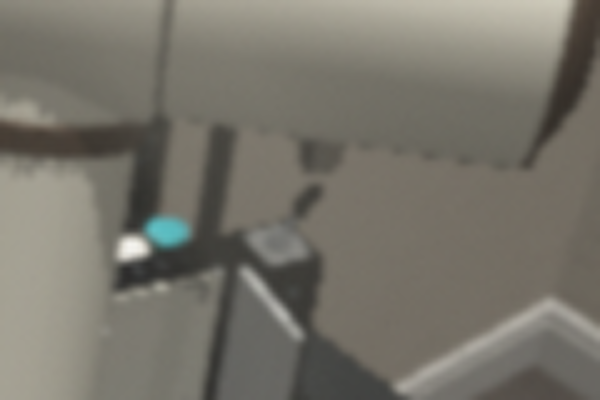

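The view shows the fingertip (322,160) clear above the toggle (305,205). I'll check where the TCP should project.

```bash
python3 - <<'E'
from h import *
for nme in("scene","top"):
    c=cam(nme); Rm=R.from_quat(c["attitude"]).as_matrix()
    def pr(p):
        q=Rm.T@(np.array(p)-c["xyz"]); return (c["fx"]*q[0]/-q[2]+c["cx"], -c["fy"]*q[1]/-q[2]+c["cy"], -q[2])
    e=manip.read_state()["ee_pos"]; print(nme,"tcp",pr(e),"tcp+30",pr(e+[0,0,30]))
    for p in((28,-140,176),(28,-161.6,215.5),(28,-118.4,215.5)):
        W=[515.1+.962*p[0]+.272*p[1],-267.4-.272*p[0]+.962*p[1],p[2]]; print(p,np.round(W,1),np.round(pr(W),1))
    if nme=="scene":
        v0,u0=90,359
        w=pts(c)
        for v in range(116,140,2): print(v,[ (int(c["z_map"][v,u]), *w[v,u].round().astype(int)) if c["z_map"][v,u]>0 else 0 for u in (418,420,423,426)])
E
```

```text
scene tcp (np.float64(420.98493986032736), np.float64(131.0395667215858), np.float64(1392.8993720639646)) tcp+30 (np.float64(422.4704519994405), np.float64(123.94178139463207), np.float64(1371.2163908234777))
(28, -140, 176) [ 504.  -409.7  176. ] [ 414.   137.7 1404.4]
(28, -161.6, 215.5) [ 498.1 -430.5  215.5] [ 421.3  127.2 1380.7]
(28, -118.4, 215.5) [ 509.8 -388.9  215.5] [ 410.2  129.8 1371. ]
116 [(721, np.int64(165), np.int64(13), np.int64(624)), (719, np.int64(162), np.int64(11), np.int64(625)), (716, np.int64(157), np.int64(8), np.int64(627)), (715, np.int64(153), np.int64(5), np.int64(627))]
118 [(2069, np.int64(900), np.int64(-904), np.int64(-163)), (1353, np.int64(504), np.int64(-422), np.int64(254)), (1341, np.int64(492), np.int64(-422), np.int64(260)), (728, np.int64(158), np.int64(-3), np.int64(617))]
120 [(2080, np.int64(900), np.int64(-907), np.int64(-177)), (1361, np.int64(505), np.int64(-425), np.int64(244)), (1340, np.int64(488), np.int64(-418), np.int64(256)), (1338, np.int64(481), np.int64(-425), np.int64(257))]
122 [(2082, np.int64(895), np.int64(-904), np.int
[... 1661 characters left out ...]
7), np.int64(-303)), (2219, np.int64(897), np.int64(-999), np.int64(-320))]
138 [(1411, np.int64(499), np.int64(-425), np.int64(171)), (1407, np.int64(492), np.int64(-428), np.int64(173)), (2217, np.int64(900), np.int64(-980), np.int64(-327)), (2231, np.int64(897), np.int64(-1003), np.int64(-336))]
top tcp (np.float64(465.3131010031042), np.float64(193.11122313900134), np.float64(1456.3053158797054)) tcp+30 (np.float64(468.28308944384196), np.float64(192.5286309654161), np.float64(1426.3531169040627))
(28, -140, 176) [ 504.  -409.7  176. ] [ 456.2  191.6 1478.8]
(28, -161.6, 215.5) [ 498.1 -430.5  215.5] [ 466.4  192.5 1439.3]
(28, -118.4, 215.5) [ 509.8 -388.9  215.5] [ 453.2  189.1 1439.4]
```

```bash
python3 - <<'E'
from h import *
c=dict(np.load("scene0.npz")); w=pts(c); Rm=R.from_quat(c["attitude"]).as_matrix()
q=Rm.T@(np.array([257,-513.7,180.6])-c["xyz"]); print("tcp0 px",c["fx"]*q[0]/-q[2]+c["cx"],-c["fy"]*q[1]/-q[2]+c["cy"])
m=(np.linalg.norm(w[...,:2]-[257,-513.7],axis=2)<110)&(w[...,2]>100)
z=w[m]; print(len(z),np.sort(z[:,2])[:15].round()); print(z[np.argsort(z[:,2])][:15].round().tolist())
a=cv2.resize(c["color"][90:180,460:560,::-1],(400,360),interpolation=cv2.INTER_CUBIC)
c=cam("scene"); b=cv2.resize(c["color"][90:150,385:451,::-1],(396,360),interpolation=cv2.INTER_NEAREST)
cv2.imwrite("pics/grip.png",np.hstack([a,b]))
E
```

```text
tcp0 px 490.79424159041923 162.3402140040588
2368 [211. 216. 217. 218. 218. 219. 220. 220. 221. 221. 221. 222. 223. 224.
 224.]
[[240.0, -464.0, 211.0], [235.0, -461.0, 216.0], [226.0, -463.0, 217.0], [230.0, -463.0, 218.0], [232.0, -461.0, 218.0], [238.0, -459.0, 219.0], [226.0, -466.0, 220.0], [234.0, -463.0, 220.0], [235.0, -459.0, 221.0], [240.0, -460.0, 221.0], [222.0, -461.0, 221.0], [229.0, -465.0, 222.0], [222.0, -465.0, 223.0], [230.0, -461.0, 224.0], [225.0, -459.0, 224.0]]
```

View pics/grip.png

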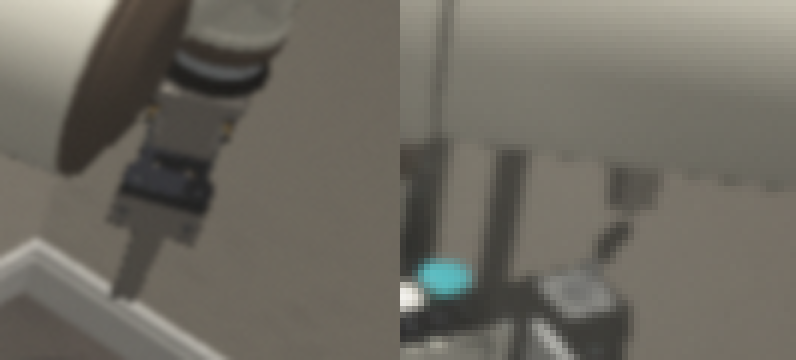

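```bash
python3 - <<'E'
from h import *
for nme in ("scene","top"):
    c=dict(np.load(nme+"0.npz")); w=pts(c); Rm=R.from_quat(c["attitude"]).as_matrix()
    for s in(-1,1):
      for l in (46,55):
        for dz in (0,30,60):
            p=np.array([257,-513.7,180.6+dz])+s*l*np.array([np.cos(np.radians(-63.43)),np.sin(np.radians(-63.43)),0])
            q=Rm.T@(p-c["xyz"]); print(nme,s,l,dz,round(c["fx"]*q[0]/-q[2]+c["cx"]),round(-c["fy"]*q[1]/-q[2]+c["cy"]))
c=dict(np.load("scene0.npz"));w=pts(c)
for v in range(138,172,2): print(v,[tuple(np.nan_to_num(w[v,u]).round().astype(int)) for u in range(484,506,4)],c["color"][v,486:500:3].mean(1).astype(int))
E
```

```text
scene -1 46 0 488 171
scene -1 46 30 491 164
scene -1 46 60 493 156
scene -1 55 0 487 172
scene -1 55 30 490 165
scene -1 55 60 493 158
scene 1 46 0 494 154
scene 1 46 30 496 147
scene 1 46 60 499 140
scene 1 55 0 494 153
scene 1 55 30 497 146
scene 1 55 60 500 138
top -1 46 0 480 274
top -1 46 30 483 275
top -1 46 60 486 277
top -1 55 0 477 276
top -1 55 30 480 277
top -1 55 60 484 278
top 1 46 0 505 261
top 1 46 30 508 261
top 1 46 60 512 262
top 1 55 0 507 259
top 1 55 30 511 260
top 1 55 60 515 261
138 [(np.int64(829), np.int64(-1497), np.int64(-517)), (np.int64(798), np.int64(-1486), np.int64(-493)), (np.int64(233), np.int64(-415), np.int64(339)), (np.int64(226), np.int64(-424), np.int64(340)), (np.int64(217), np.int64(-429), np.int64(343)), (np.int64(208), np.int64(-433), np.int64(346))] [105  68  46  38  41]
140 [(np.int64(824), np.int64(-1495), np.int64(-529)), (np.int64(792), np.int64(-1483), np.int64(-503)), (np.int64(235), np.int64(-424), np.int64(327)), (np.int64(226), np.int64(-429), np.int64(330)), (np.int64(215), np.int64(-429), np.int64(337)), (np.int64(205), np.int64
[... 4172 characters left out ...]
-1486), np.int64(-609))] [126 127 146 149 106]
168 [(np.int64(744), np.int64(-1468), np.int64(-694)), (np.int64(723), np.int64(-1478), np.int64(-685)), (np.int64(701), np.int64(-1483), np.int64(-671)), (np.int64(673), np.int64(-1477), np.int64(-649)), (np.int64(649), np.int64(-1476), np.int64(-631)), (np.int64(631), np.int64(-1489), np.int64(-625))] [107 125 126 157 148]
170 [(np.int64(741), np.int64(-1472), np.int64(-711)), (np.int64(715), np.int64(-1472), np.int64(-693)), (np.int64(696), np.int64(-1484), np.int64(-685)), (np.int64(670), np.int64(-1480), np.int64(-664)), (np.int64(648), np.int64(-1486), np.int64(-652)), (np.int64(626), np.int64(-1489), np.int64(-638))] [106 107 125 127 157]
```

The fingers really end about 32 mm above the reported TCP, both in the start view and now. I passed over the toggle, so I'll back off, go lower and push again.

Request:
send_rows(
  plan=[
    {"dx": -0.06, "dy": 0, "dz": 0, "twist": 0},
    {"dx": -0.06, "dy": 0, "dz": 0.047, "twist": 0},
    {"dx": -0.06, "dy": 0, "dz": 0.047, "twist": 0},
    {"dx": -0.03, "dy": 0, "dz": 0.047, "twist": 0},
    {"dx": -0.01, "dy": 0, "dz": 0.047, "twist": 0},
    {"dx": 0.01, "dy": 0, "dz": 0.047, "twist": 0},
    {"dx": 0.025, "dy": 0, "dz": 0.047, "twist": 0},
    {"dx": 0.025, "dy": 0, "dz": 0.047, "twist": 0},
  ],
)

```text
time: 4.65
ee_pos: [502.0, -415.7, 170.2]
ee_rot: [0.797, 0.603, 0.0, 0.0]
ft_force: [-0.3, -0.6, -0.5]
grip_width: 0.004
grasp_force: 0.0
```

```bash
python3 tog.py scene t3; python3 tog.py top t4
```

```text
[ 501.57596408 -416.50565888  170.02054914] [ 0.05785338 -0.10801278  0.06907651]
[[41.0, -137.0, 235.0], [37.0, -136.0, 229.0], [36.0, -140.0, 225.0], [40.0, -139.0, 218.0], [18.0, -136.0, 234.0], [41.0, -141.0, 213.0], [17.0, -136.0, 230.0], [12.0, -144.0, 232.0], [34.0, -136.0, 215.0], [19.0, -138.0, 224.0], [10.0, -144.0, 229.0], [32.0, -123.0, 215.0], [25.0, -135.0, 217.0], [12.0, -138.0, 225.0], [12.0, -150.0, 222.0], [26.0, -120.0, 216.0], [33.0, -138.0, 206.0], [17.0, -138.0, 217.0], [15.0, -149.0, 216.0], [19.0, -116.0, 218.0], [32.0, -137.0, 203.0], [17.0, -139.0, 213.0], [10.0, -146.0, 216.0], [20.0, -118.0, 212.0], [21.0, -135.0, 207.0], [11.0, -140.0, 213.0], [15.0, -155.0, 206.0], [20.0, -127.0, 205.0], [15.0, -139.0, 205.0], [24.0, -130.0, 198.0], [23.0, -130.0, 194.0], [25.0, -136.0, 186.0]]
[129.58510638 415.87234043]
[ 501.26222796 -417.10935447  169.85589809] [-0.43497246 -0.62559631  0.67112369]
[[34.0, -116.0, 218.0], [31.0, -116.0, 219.0], [35.0, -129.0, 205.0], [28.0, -119.0, 221.0], [24.0, -117.0, 221.0], [24.0, -124.0, 210.0]]
[188.88235294 454.        ]
```

```bash
python3 go.py 501.5 -416.5 270 -15.8  490 0 270 -60
python3 go.py 490 0 270 -60  527.5 283.5 270 -94
```

```text
dx 0.6627 dy -0.2075 dz 0.0000 twist 0.1228 horiz 417.0
dx 0.2904 dy -0.3779 dz 0.0000 twist 0.0944 horiz 286.0
```

Request:
send_rows(
  plan=[
    {"dx": -0.03, "dy": 0, "dz": -0.01, "twist": 0},
    {"dx": -0.03, "dy": 0, "dz": -0.09, "twist": 0},
    {"dx": 0, "dy": 0, "dz": -0.167, "twist": 0},
    {"dx": 0, "dy": 0, "dz": -0.167, "twist": 0},
    {"dx": 0, "dy": 0, "dz": -0.167, "twist": 0},
    {"dx": 0, "dy": 0, "dz": -0.167, "twist": 0},
  ],
  fingers=0.55,
)

```text
time: 5.35
ee_pos: [500.3, -417.3, 268.0]
ee_rot: [0.798, 0.602, -0.0, -0.001]
ft_force: [0.6, 0.4, 0.1]
grip_width: 0.501
grasp_force: 0.0
```

Request:
send_rows(
  plan=[
    {"dx": 0.663, "dy": -0.207, "dz": 0, "twist": 0.123},
    {"dx": 0.663, "dy": -0.207, "dz": 0, "twist": 0.123},
    {"dx": 0.663, "dy": -0.207, "dz": 0, "twist": 0.123},
    {"dx": 0.663, "dy": -0.207, "dz": 0, "twist": 0.123},
    {"dx": 0.663, "dy": -0.207, "dz": 0, "twist": 0.123},
    {"dx": 0.663, "dy": -0.207, "dz": 0, "twist": 0.123},
    {"dx": 0.663, "dy": -0.207, "dz": 0, "twist": 0.123},
    {"dx": 0.663, "dy": -0.207, "dz": 0, "twist": 0.123},
  ],
)

```text
time: 6.15
ee_pos: [489.7, -17.8, 267.6]
ee_rot: [0.966, 0.257, -0.001, -0.001]
ft_force: [0.7, 0.2, -0.4]
grip_width: 0.553
grasp_force: 0.0
```

Request:
send_rows(
  plan=[
    {"dx": 0, "dy": 0, "dz": 0, "twist": 0},
    {"dx": 0, "dy": 0, "dz": 0, "twist": 0},
    {"dx": 0, "dy": 0, "dz": 0, "twist": 0},
  ],
)

```text
time: 6.45
ee_pos: [490.7, -20.7, 268.5]
ee_rot: [0.967, 0.257, -0.001, -0.0]
ft_force: [-0.6, -0.1, -0.1]
grip_width: 0.55
grasp_force: 0.0
```

```bash
python3 go.py 490.7 -20.5 269.5 -60.2  527.5 283.5 200 -94
```

```text
dx 0.3050 dy -0.4092 dz 0.1158 twist 0.0939 horiz 306.0
```

Request:
send_rows(
  plan=[
    {"dx": 0.305, "dy": -0.409, "dz": 0.0, "twist": 0.094},
    {"dx": 0.305, "dy": -0.409, "dz": 0.0, "twist": 0.094},
    {"dx": 0.305, "dy": -0.409, "dz": 0.0, "twist": 0.094},
    {"dx": 0.305, "dy": -0.409, "dz": 0.0, "twist": 0.094},
    {"dx": 0.305, "dy": -0.409, "dz": 0.0, "twist": 0.094},
    {"dx": 0.305, "dy": -0.409, "dz": 0.0, "twist": 0.094},
    {"dx": 0.305, "dy": -0.409, "dz": 0.0, "twist": 0.094},
    {"dx": 0.305, "dy": -0.409, "dz": 0.0, "twist": 0.094},
  ],
)

```text
time: 7.25
ee_pos: [528.2, 285.8, 268.2]
ee_rot: [0.999, -0.034, -0.001, -0.0]
ft_force: [0.3, -0.7, -0.1]
grip_width: 0.553
grasp_force: 0.0
```

Request:
send_rows(
  plan=[
    {"dx": 0, "dy": 0, "dz": 0.08, "twist": 0},
    {"dx": 0, "dy": 0, "dz": 0.16, "twist": 0},
    {"dx": 0, "dy": 0, "dz": 0.16, "twist": 0},
    {"dx": 0, "dy": 0, "dz": 0.16, "twist": 0},
    {"dx": 0, "dy": 0, "dz": 0.16, "twist": 0},
  ],
)

```text
time: 7.75
ee_pos: [530.2, 283.8, 177.1]
ee_rot: [0.999, -0.036, 0.002, -0.001]
ft_force: [0.4, 0.3, 0.2]
grip_width: 0.55
grasp_force: 0.0
```

```bash
cat > look.py <<'E'
from h import *
import sys
st=manip.read_state(); print(st["ee_pos"].round(1),st["ee_rot"].round(4),st["qpos"].round(2),st["grip_width"])
c=cam("scene"); v0,v1,u0,u1=map(int,sys.argv[2:6]); s=min(780/(u1-u0),590/(v1-v0))
cv2.imwrite(f"pics/{sys.argv[1]}.png",cv2.resize(c["color"][v0:v1,u0:u1,::-1],None,fx=s,fy=s,interpolation=cv2.INTER_CUBIC))
np.savez("last.npz",**c)
E
python3 look.py a1 180 295 180 300
```

```text
[530.2 283.8 177.1] [ 9.994e-01 -3.590e-02  2.500e-03 -7.000e-04] [ 0.29  0.22  1.53 -0.    1.38  1.93] 0.5496989882409447
```

View pics/a1.png

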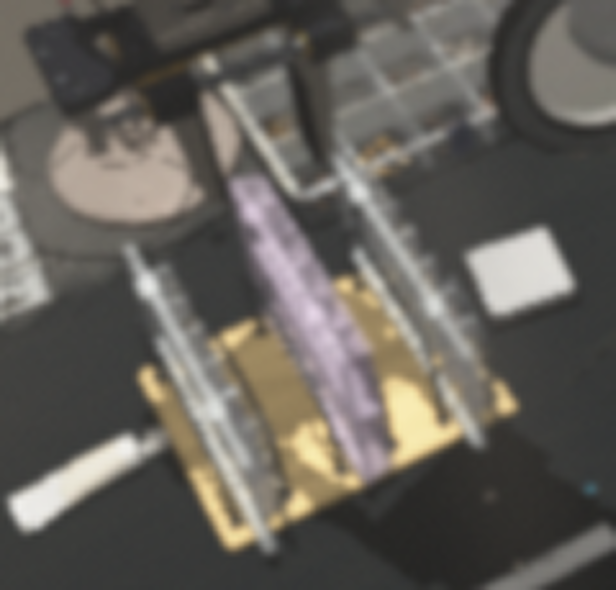

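Both fingers straddle the lilac case, with tips at about (225,185) and (320,165). I'll check their measured position against the case before going down.

```bash
python3 - <<'E'
from h import *
c=dict(np.load("last.npz")); w=pts(c); Rm=R.from_quat(c["attitude"]).as_matrix()
def pr(p):
    q=Rm.T@(np.array(p)-c["xyz"]); s=5.13; return np.round([(c["fx"]*q[0]/-q[2]+c["cx"]-180)*s,(-c["fy"]*q[1]/-q[2]+c["cy"]-180)*s])
for z in(177,209):
    for y in(-30,0,30): print(z,y,pr([530,284+y,z]))
s=w.reshape(-1,3); m=(abs(s[:,0]-528)<60)&(abs(s[:,1]-284)<75)&(s[:,2]>190)&(s[:,2]<245); p=s[m]
print(len(p)); 
for a,b in((190,205),(205,215),(215,225),(225,245)):
    k=p[(p[:,2]>a)&(p[:,2]<b)]; print(a,len(k),[(np.percentile(q,[3,50,97],axis=0).round().tolist()) for q in (k[k[:,1]>284],k[k[:,1]<=284]) if len(q)])
E
```

```text
177 -30 [323. 183.]
177 0 [276. 207.]
177 30 [227. 231.]
209 -30 [315. 145.]
209 0 [266. 169.]
209 30 [216. 193.]
105
190 0 []
205 13 [[[520.0, 312.0, 211.0], [522.0, 315.0, 212.0], [524.0, 317.0, 214.0]], [[517.0, 249.0, 210.0], [518.0, 256.0, 212.0], [535.0, 259.0, 214.0]]]
215 27 [[[519.0, 311.0, 215.0], [521.0, 318.0, 221.0], [525.0, 323.0, 223.0]], [[514.0, 247.0, 215.0], [517.0, 257.0, 220.0], [531.0, 259.0, 224.0]]]
225 65 [[[519.0, 311.0, 225.0], [522.0, 318.0, 235.0], [531.0, 324.0, 243.0]], [[514.0, 246.0, 225.0], [517.0, 254.0, 234.0], [536.0, 259.0, 244.0]]]
```

Request:
send_rows(
  plan=[
    {"dx": 0, "dy": 0.002, "dz": 0.06, "twist": 0},
    {"dx": 0, "dy": 0.002, "dz": 0.1, "twist": 0},
    {"dx": 0, "dy": 0.002, "dz": 0.13, "twist": 0},
    {"dx": 0, "dy": 0.002, "dz": 0.15, "twist": 0},
    {"dx": 0, "dy": 0.002, "dz": 0.16, "twist": 0},
    {"dx": 0, "dy": 0.002, "dz": 0.16, "twist": 0},
  ],
)

```text
time: 8.4
ee_pos: [528.2, 283.2, 78.3]
ee_rot: [0.999, -0.035, 0.0, -0.0]
ft_force: [0.2, -0.3, -0.4]
grip_width: 0.552
grasp_force: 0.0
```

Request:
send_rows(
  plan=[
    {"dx": 0, "dy": 0, "dz": 0, "twist": 0},
    {"dx": 0, "dy": 0, "dz": 0, "twist": 0},
    {"dx": 0, "dy": 0, "dz": 0, "twist": 0},
    {"dx": 0, "dy": 0, "dz": 0, "twist": 0},
    {"dx": 0, "dy": 0, "dz": 0, "twist": 0},
    {"dx": 0, "dy": 0, "dz": 0, "twist": 0},
    {"dx": 0, "dy": 0, "dz": 0, "twist": 0},
  ],
  fingers=0.2,
  newtons=25,
)

```text
time: 9.1
ee_pos: [528.2, 283.2, 78.4]
ee_rot: [0.999, -0.035, 0.001, -0.0]
ft_force: [-1.5, 0.3, 5.4]
grip_width: 0.263
grasp_force: 25.0
```

```bash
python3 look.py a2 180 295 180 300; python3 -c "
from h import *
s=manip.read_state();print(s['ft_force'],s['grasp_force'])"
```

```text
[528.2 283.2  78.4] [ 9.994e-01 -3.510e-02  5.000e-04 -2.000e-04] [ 0.29  0.32  1.62 -0.    1.2   1.93] 0.2630461828592827
[-0.97565603 -1.35341231  5.63546379] 24.99431222677231
```

Request:
send_rows(
  plan=[
    {"dx": 0, "dy": 0, "dz": -0.02, "twist": 0},
    {"dx": 0, "dy": 0, "dz": -0.06, "twist": 0},
    {"dx": 0, "dy": 0, "dz": -0.1, "twist": 0},
    {"dx": 0, "dy": 0, "dz": -0.15, "twist": 0},
    {"dx": 0, "dy": 0, "dz": -0.2, "twist": 0},
    {"dx": 0, "dy": 0, "dz": -0.25, "twist": 0},
    {"dx": 0, "dy": 0, "dz": -0.29, "twist": 0},
    {"dx": 0, "dy": 0, "dz": -0.29, "twist": 0},
  ],
)

```text
time: 9.95
ee_pos: [529.6, 283.8, 256.0]
ee_rot: [0.999, -0.035, 0.003, -0.001]
ft_force: [0.4, -0.3, -1.3]
grip_width: 0.261
grasp_force: 25.0
```

```bash
python3 look.py a3 160 275 180 300; python3 - <<'E'
from h import *
c=dict(np.load("last.npz")); hsv=cv2.cvtColor(c["color"],cv2.COLOR_RGB2HSV); w=pts(c)
m=(abs(w[...,0]-528)<110)&(abs(w[...,1]-283)<35)&(w[...,2]>170)&(w[...,2]<318)&(hsv[...,0]>115)&(hsv[...,0]<165)
p=w[m]; print(len(p),np.percentile(p,[2,50,98],axis=0).round(1))
print(manip.read_state()['ft_force'])
E
python3 go.py 528.2 283.2 252 -94 470 0 252 -40 ; python3 go.py 470 0 252 -40  495.8 -261.9 252 -15.8
```

```text
[529.6 283.8 256. ] [ 0.9994 -0.0351  0.0034 -0.0012] [0.29 0.18 1.43 0.   1.53 1.93] 0.2610921180860011
703 [[444.4 274.1 188.8]
 [497.9 288.4 268.8]
 [583.6 299.  314.6]]
[-0.09843451  0.10902172 -1.61224555]
dx -0.0638 dy 0.4776 dz 0.0000 twist -0.1500 horiz 289.0
dx -0.3067 dy 0.3135 dz 0.0000 twist -0.0672 horiz 263.0
```

View pics/a3.png

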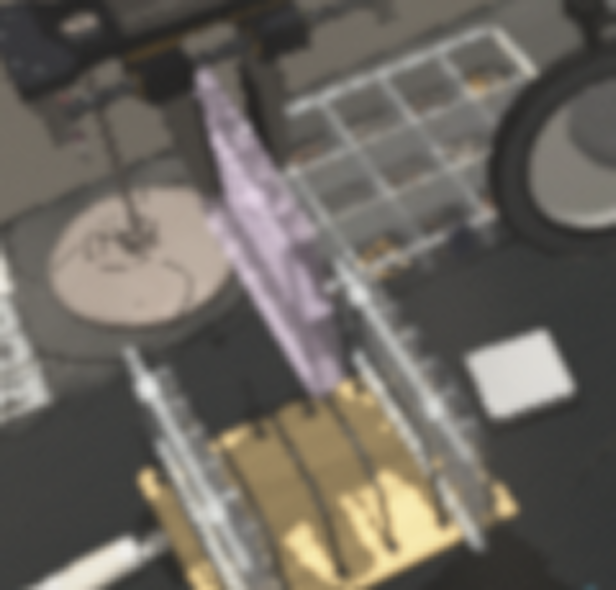

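The organiser hangs upright, clear of the rack (205,75 to 325,390), with the neighbours undisturbed. Next I'll carry it to the booth.

Request:
send_rows(
  plan=[
    {"dx": -0.064, "dy": 0.478, "dz": 0, "twist": -0.15},
    {"dx": -0.064, "dy": 0.478, "dz": 0, "twist": -0.15},
    {"dx": -0.064, "dy": 0.478, "dz": 0, "twist": -0.15},
    {"dx": -0.064, "dy": 0.478, "dz": 0, "twist": -0.15},
    {"dx": -0.064, "dy": 0.478, "dz": 0, "twist": -0.15},
    {"dx": -0.064, "dy": 0.478, "dz": 0, "twist": -0.15},
    {"dx": -0.064, "dy": 0.478, "dz": 0, "twist": -0.15},
    {"dx": -0.064, "dy": 0.478, "dz": 0, "twist": -0.15},
  ],
)

```text
time: 10.8
ee_pos: [467.7, -2.1, 249.3]
ee_rot: [0.907, 0.421, -0.002, -0.001]
ft_force: [-0.8, -0.1, -1.3]
grip_width: 0.266
grasp_force: 25.0
```

```bash
python3 - <<'E'
from h import *
s=manip.read_state(); r=s["ee_rot"]; print(s["ee_pos"],np.degrees(2*np.arctan2(r[1],r[0]))-90,s["grip_width"])
E
python3 go.py 470 0 252 -40  495.8 -261.9 252 -15.8
```

```text
[467.70038497  -2.05276104 249.3226363 ] -40.17989502418231 0.2659644681998602
dx -0.3067 dy 0.3135 dz 0.0000 twist -0.0672 horiz 263.0
```

Request:
send_rows(
  plan=[
    {"dx": -0.307, "dy": 0.314, "dz": -0.01, "twist": -0.067},
    {"dx": -0.307, "dy": 0.314, "dz": -0.01, "twist": -0.067},
    {"dx": -0.307, "dy": 0.314, "dz": -0.01, "twist": -0.067},
    {"dx": -0.307, "dy": 0.314, "dz": -0.01, "twist": -0.067},
    {"dx": -0.307, "dy": 0.314, "dz": -0.01, "twist": -0.067},
    {"dx": -0.307, "dy": 0.314, "dz": -0.01, "twist": -0.067},
    {"dx": -0.307, "dy": 0.314, "dz": -0.01, "twist": -0.067},
    {"dx": -0.307, "dy": 0.314, "dz": -0.01, "twist": -0.067},
  ],
)

```text
time: 11.6
ee_pos: [495.0, -261.2, 255.9]
ee_rot: [0.799, 0.602, 0.0, -0.002]
ft_force: [0.8, 1.1, -1.8]
grip_width: 0.266
grasp_force: 25.0
```

```bash
cat > case.py <<'E'
from h import *
s=manip.read_state(); r=s["ee_rot"]; e=s["ee_pos"]; print(e.round(1),np.degrees(2*np.arctan2(r[1],r[0]))-90,s["ft_force"].round(1),s["grip_width"])
n=np.array([.962,-.272]);d=np.array([.272,.962])
for nm in("scene","top"):
    c=cam(nm); w=pts(c); hsv=cv2.cvtColor(c["color"],cv2.COLOR_RGB2HSV)
    m=(np.linalg.norm(w[...,:2]-e[:2],axis=2)<110)&(w[...,2]>15)&(hsv[...,0]>115)&(hsv[...,0]<165)&(hsv[...,1]>20)
    p=w[m]; B=np.c_[(p[:,:2]-[515.1,-267.4])@n,(p[:,:2]-[515.1,-267.4])@d,p[:,2]]
    if len(p)>20:
        print(nm,len(p),np.percentile(B,[2,10,50,90,98],axis=0).round(1).tolist())
        q=cv2.fitLine(B[:,:2].astype(np.float32),cv2.DIST_HUBER,0,.01,.01).ravel(); print("long dir deg",np.degrees(np.arctan2(q[0],q[1])))
    else: print(nm,len(p))
E
python3 case.py
```

```text
[ 495.  -261.2  255.9] -16.002852945940916 [ 0.8  1.1 -1.8] 0.26576577006392105
scene 0
top 28 [[-110.8, -13.1, 159.5], [-100.8, -4.6, 168.0], [30.3, 27.8, 174.4], [48.3, 63.2, 423.9], [54.7, 85.3, 449.8]]
long dir deg 71.86705
```

Request:
send_rows(
  plan=[
    {"dx": 0, "dy": 0, "dz": 0.06, "twist": 0},
    {"dx": 0, "dy": 0, "dz": 0.12, "twist": 0},
    {"dx": 0, "dy": 0, "dz": 0.17, "twist": 0},
    {"dx": 0, "dy": 0, "dz": 0.21, "twist": 0},
    {"dx": 0, "dy": 0, "dz": 0.24, "twist": 0},
    {"dx": 0, "dy": 0, "dz": 0.255, "twist": 0},
    {"dx": 0, "dy": 0, "dz": 0.262, "twist": 0},
    {"dx": 0, "dy": 0, "dz": 0.262, "twist": 0},
  ],
)

```text
time: 12.5
ee_pos: [495.4, -262.0, 100.7]
ee_rot: [0.798, 0.603, 0.0, 0.0]
ft_force: [0.5, -0.1, -2.5]
grip_width: 0.27
grasp_force: 25.0
```

```bash
cat > pic.py <<'E'
from h import *
n=np.array([.962,-.272]);d=np.array([.272,.962])
for nm in("scene","top"):
    c=cam(nm); w=pts(c); cv2.imwrite(f"pics/b_{nm}.png",c["color"][:,:,::-1])
    s=w.reshape(-1,3); B=np.c_[(s[:,:2]-[515.1,-267.4])@n,(s[:,:2]-[515.1,-267.4])@d,s[:,2]]
    m=(abs(B[:,0]+20)<30)&(abs(B[:,1])<100)&(B[:,2]>20)&(B[:,2]<165); p=B[m]; print(nm,len(p))
    if len(p)>5: print(np.percentile(p,[2,10,50,90,98],axis=0).round(1).tolist(), np.median(c["color"].reshape(-1,3)[m],0))
    t=B[(B[:,2]>195)&(B[:,2]<225)&(B[:,1]<-100)&(B[:,1]>-170)&(abs(B[:,0]-28)<15)]; print("toggle",len(t),t.mean(0) if len(t) else 0)
E
python3 pic.py
```

```text
scene 852
[[-46.0, -82.0, 33.7], [-30.5, -78.0, 37.1], [-19.3, -15.7, 92.0], [-12.1, 28.5, 147.8], [-9.3, 37.4, 159.5]] [119. 110. 116.]
toggle 0 0
top 157
[[-31.0, 29.3, 21.4], [-28.0, 36.7, 36.1], [-21.5, 59.0, 153.5], [-10.4, 78.5, 161.1], [-8.1, 81.5, 163.3]] [193. 186. 194.]
toggle 0 0
```

```bash
python3 - <<'E'
from h import *
n=np.array([.962,-.272]);d=np.array([.272,.962])
for nm in("top","scene"):
    c=cam(nm); w=pts(c); s=w.reshape(-1,3); B=np.c_[(s[:,:2]-[515.1,-267.4])@n,(s[:,:2]-[515.1,-267.4])@d,s[:,2]]
    m=(abs(B[:,0]+20)<30)&(abs(B[:,1])<90)&(B[:,2]>20)&(B[:,2]<172); p=B[m]
    if nm=="top":
        k=p[p[:,2]>140]; print(len(k),np.median(k,0),np.percentile(k,[3,97],axis=0)); print(np.polyfit(k[:,1],k[:,0],1))
    else:
        k=p[(p[:,2]>35)&(p[:,2]<140)&(p[:,0]<-8)]; A=np.c_[np.ones(len(k)),k[:,1],k[:,2]-95]
        co=np.linalg.lstsq(A,k[:,0],rcond=None)[0]; r=k[:,0]-A@co; ok=abs(r)<6; co=np.linalg.lstsq(A[ok],k[ok,0],rcond=None)[0]; print("face x = ",co,ok.sum(),len(k))
print(manip.read_state()["time"])
E
```

```text
93 [-18.56705385  55.97836016 158.48223269] [[-29.1194348   33.64588199 149.07173658]
 [ -8.78978236  78.88688317 165.77028903]]
[ -0.02896953 -16.85995509]
face x =  [-1.73410285e+01  2.96706090e-02  1.00346898e-02] 427 706
12.7
```

Request:
send_rows(
  plan=[
    {"dx": 0, "dy": 0, "dz": 0.005, "twist": 0},
    {"dx": 0, "dy": 0, "dz": 0.005, "twist": 0},
    {"dx": 0, "dy": 0, "dz": 0.005, "twist": 0},
    {"dx": 0, "dy": 0, "dz": 0.005, "twist": 0},
    {"dx": 0, "dy": 0, "dz": 0.005, "twist": 0},
    {"dx": 0, "dy": 0, "dz": 0.005, "twist": 0},
    {"dx": 0, "dy": 0, "dz": 0.005, "twist": 0},
    {"dx": 0, "dy": 0, "dz": 0.005, "twist": 0},
  ],
)

```text
time: 13.5
ee_pos: [495.1, -262.5, 97.5]
ee_rot: [0.798, 0.602, 0.0, 0.0]
ft_force: [-0.5, 0.0, -1.2]
grip_width: 0.266
grasp_force: 25.0
```

Request:
send_rows(
  plan=[
    {"dx": 0, "dy": 0, "dz": 0, "twist": 0},
    {"dx": 0, "dy": 0, "dz": 0, "twist": 0},
    {"dx": 0, "dy": 0, "dz": 0, "twist": 0},
    {"dx": 0, "dy": 0, "dz": 0, "twist": 0},
    {"dx": 0, "dy": 0, "dz": 0, "twist": 0},
    {"dx": 0, "dy": 0, "dz": 0, "twist": 0},
    {"dx": 0, "dy": 0, "dz": 0, "twist": 0},
    {"dx": 0, "dy": 0, "dz": 0, "twist": 0},
  ],
)

```text
time: 14.3
ee_pos: [495.1, -262.5, 97.5]
ee_rot: [0.798, 0.602, -0.0, -0.0]
ft_force: [0.7, 0.0, -2.2]
grip_width: 0.263
grasp_force: 25.0
```

Request:
send_rows(
  plan=[
    {"dx": 0, "dy": 0, "dz": 0, "twist": 0},
    {"dx": 0, "dy": 0, "dz": 0, "twist": 0},
    {"dx": 0, "dy": 0, "dz": 0, "twist": 0},
    {"dx": 0, "dy": 0, "dz": 0, "twist": 0},
    {"dx": 0, "dy": 0, "dz": 0, "twist": 0},
    {"dx": 0, "dy": 0, "dz": 0, "twist": 0},
    {"dx": 0, "dy": 0, "dz": 0, "twist": 0},
    {"dx": 0, "dy": 0, "dz": 0, "twist": 0},
  ],
)

```text
time: 15.1
ee_pos: [495.1, -262.5, 97.5]
ee_rot: [0.798, 0.602, 0.0, 0.0]
ft_force: [0.2, 0.3, -1.7]
grip_width: 0.268
grasp_force: 25.0
```

Request:
send_rows(
  plan=[
    {"dx": 0, "dy": 0, "dz": 0, "twist": 0},
    {"dx": 0, "dy": 0, "dz": 0, "twist": 0},
    {"dx": 0, "dy": 0, "dz": 0, "twist": 0},
    {"dx": 0, "dy": 0, "dz": 0, "twist": 0},
    {"dx": 0, "dy": 0, "dz": 0, "twist": 0},
    {"dx": 0, "dy": 0, "dz": 0, "twist": 0},
    {"dx": 0, "dy": 0, "dz": 0, "twist": 0},
    {"dx": 0, "dy": 0, "dz": 0, "twist": 0},
  ],
)

```text
time: 15.9
ee_pos: [495.1, -262.5, 97.5]
ee_rot: [0.798, 0.602, -0.0, -0.0]
ft_force: [-0.4, -0.1, -1.3]
grip_width: 0.264
grasp_force: 25.0
```

Request:
send_rows(
  plan=[
    {"dx": 0, "dy": 0, "dz": -0.03, "twist": 0},
    {"dx": 0, "dy": 0, "dz": -0.08, "twist": 0},
    {"dx": 0, "dy": 0, "dz": -0.14, "twist": 0},
    {"dx": 0, "dy": 0, "dz": -0.2, "twist": 0},
    {"dx": 0, "dy": 0, "dz": -0.25, "twist": 0},
    {"dx": 0, "dy": 0, "dz": -0.265, "twist": 0},
    {"dx": 0, "dy": 0, "dz": -0.265, "twist": 0},
    {"dx": 0, "dy": 0, "dz": -0.265, "twist": 0},
  ],
)

```text
time: 16.7
ee_pos: [494.4, -261.9, 254.4]
ee_rot: [0.798, 0.602, -0.0, -0.001]
ft_force: [-0.7, 0.1, -2.1]
grip_width: 0.263
grasp_force: 25.0
```

```bash
python3 go.py 495.5 -262 257 -15.9 470 0 257 -40; python3 go.py 470 0 257 -40  528.2 283.2 257 -94
```

```text
dx 0.4083 dy -0.1605 dz 0.0000 twist 0.0669 horiz 263.0
dx 0.4239 dy -0.2291 dz 0.0000 twist 0.1500 horiz 289.0
```

```bash
python3 - <<'E'
import cv2
a=cv2.imread("pics/b_scene.png")[110:200,330:450]; b=cv2.imread("pics/b_top.png")[165:225,365:455]
a=cv2.resize(a,(400,300),interpolation=cv2.INTER_CUBIC); b=cv2.resize(b,(398,300),interpolation=cv2.INTER_CUBIC)
import numpy as np; cv2.imwrite("pics/lid.png",np.hstack([a,b]))
E
```

```text
(no output)
```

View pics/lid.png

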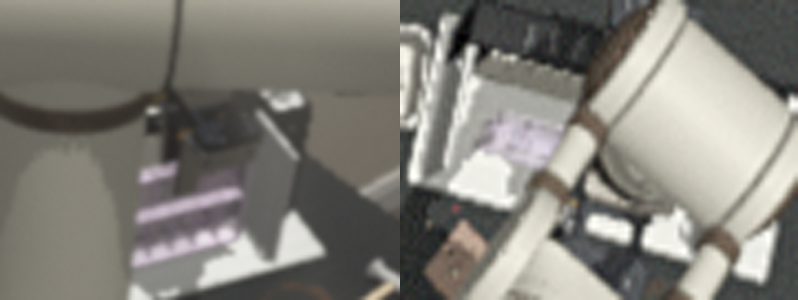

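In the left panel the organiser faces the robot between the cheeks, with its compartment rims visible (190,205), so the lid side faces away from the diffuser. Now I'll take it back.

Request:
send_rows(
  plan=[
    {"dx": 0.408, "dy": -0.16, "dz": 0, "twist": 0.067},
    {"dx": 0.408, "dy": -0.16, "dz": 0, "twist": 0.067},
    {"dx": 0.408, "dy": -0.16, "dz": 0, "twist": 0.067},
    {"dx": 0.408, "dy": -0.16, "dz": 0, "twist": 0.067},
    {"dx": 0.408, "dy": -0.16, "dz": 0, "twist": 0.067},
    {"dx": 0.408, "dy": -0.16, "dz": 0, "twist": 0.067},
    {"dx": 0.408, "dy": -0.16, "dz": 0, "twist": 0.067},
    {"dx": 0.408, "dy": -0.16, "dz": 0, "twist": 0.067},
  ],
)

```text
time: 17.5
ee_pos: [469.5, -1.4, 255.2]
ee_rot: [0.906, 0.422, -0.001, -0.0]
ft_force: [0.1, -0.8, -1.2]
grip_width: 0.265
grasp_force: 25.0
```

Request:
send_rows(
  plan=[
    {"dx": 0.424, "dy": -0.229, "dz": 0, "twist": 0.15},
    {"dx": 0.424, "dy": -0.229, "dz": 0, "twist": 0.15},
    {"dx": 0.424, "dy": -0.229, "dz": 0, "twist": 0.15},
    {"dx": 0.424, "dy": -0.229, "dz": 0, "twist": 0.15},
    {"dx": 0.424, "dy": -0.229, "dz": 0, "twist": 0.15},
    {"dx": 0.424, "dy": -0.229, "dz": 0, "twist": 0.15},
    {"dx": 0.424, "dy": -0.229, "dz": 0, "twist": 0.15},
    {"dx": 0.424, "dy": -0.229, "dz": 0, "twist": 0.15},
  ],
)

```text
time: 18.3
ee_pos: [529.1, 283.1, 254.9]
ee_rot: [0.999, -0.035, -0.001, 0.0]
ft_force: [-0.2, 0.1, -1.6]
grip_width: 0.266
grasp_force: 25.0
```

Request:
send_rows(
  plan=[
    {"dx": 0, "dy": 0, "dz": 0, "twist": 0},
    {"dx": 0, "dy": 0, "dz": 0, "twist": 0},
    {"dx": 0, "dy": 0, "dz": 0, "twist": 0},
    {"dx": 0, "dy": 0, "dz": 0, "twist": 0},
  ],
)

```text
time: 18.7
ee_pos: [528.5, 281.3, 256.7]
ee_rot: [0.999, -0.036, 0.0, 0.0]
ft_force: [-0.1, 0.2, -1.3]
grip_width: 0.269
grasp_force: 25.0
```

```bash
python3 - <<'E'
from h import *
import subprocess
s=manip.read_state(); r=s["ee_rot"]; e=s["ee_pos"]; y=np.degrees(2*np.arctan2(r[1],r[0]))-90; print(e,y,s["grip_width"],s["ft_force"])
print(subprocess.run(["python3","go.py",*map(str,[*e,y,528.2,283.2,78.4,-94.0])],capture_output=True,text=True).stdout)
E
```

```text
[528.54813462 281.32617421 256.72313952] -94.0819993342173 0.269119623997747 [-0.11760981  0.24030419 -1.30000907]
dx -0.0008 dy -0.0031 dz 0.2972 twist -0.0002 horiz 2.0
```

Request:
send_rows(
  plan=[
    {"dx": -0.001, "dy": -0.003, "dz": 0, "twist": 0},
    {"dx": -0.001, "dy": -0.003, "dz": 0.05, "twist": 0},
    {"dx": -0.001, "dy": -0.003, "dz": 0.1, "twist": 0},
    {"dx": -0.001, "dy": -0.003, "dz": 0.14, "twist": 0},
    {"dx": -0.001, "dy": -0.003, "dz": 0.16, "twist": 0},
    {"dx": -0.001, "dy": -0.003, "dz": 0.16, "twist": 0},
    {"dx": -0.001, "dy": -0.003, "dz": 0.16, "twist": 0},
  ],
)

```text
time: 19.4
ee_pos: [528.5, 284.5, 161.8]
ee_rot: [0.999, -0.035, 0.001, -0.0]
ft_force: [-0.1, 0.2, -1.3]
grip_width: 0.264
grasp_force: 25.0
```

Request:
send_rows(
  plan=[
    {"dx": 0, "dy": 0, "dz": 0.02, "twist": 0},
    {"dx": 0, "dy": 0, "dz": 0.04, "twist": 0},
    {"dx": 0, "dy": 0, "dz": 0.06, "twist": 0},
    {"dx": 0, "dy": 0, "dz": 0.08, "twist": 0},
    {"dx": 0, "dy": 0, "dz": 0.1, "twist": 0},
    {"dx": 0, "dy": 0, "dz": 0.115, "twist": 0},
    {"dx": 0, "dy": 0, "dz": 0.12, "twist": 0},
    {"dx": 0, "dy": 0, "dz": 0.12, "twist": 0},
  ],
)

```text
time: 20.2
ee_pos: [527.5, 284.2, 87.9]
ee_rot: [0.999, -0.035, -0.0, 0.0]
ft_force: [0.4, -0.3, -1.3]
grip_width: 0.268
grasp_force: 25.0
```

Request:
send_rows(
  plan=[
    {"dx": 0.001, "dy": 0.001, "dz": 0.003, "twist": 0},
    {"dx": 0.001, "dy": 0.001, "dz": 0.006, "twist": 0},
    {"dx": 0.001, "dy": 0.001, "dz": 0.009, "twist": 0},
    {"dx": 0.001, "dy": 0.001, "dz": 0.011, "twist": 0},
    {"dx": 0.001, "dy": 0.001, "dz": 0.013, "twist": 0},
    {"dx": 0.001, "dy": 0.001, "dz": 0.014, "twist": 0},
    {"dx": 0.001, "dy": 0.001, "dz": 0.015, "twist": 0},
    {"dx": 0.001, "dy": 0.001, "dz": 0.015, "twist": 0},
  ],
)

```text
time: 21.0
ee_pos: [528.3, 283.6, 79.5]
ee_rot: [0.999, -0.035, -0.0, 0.0]
ft_force: [-0.9, 0.1, -1.0]
grip_width: 0.263
grasp_force: 25.0
```

Request:
send_rows(
  plan=[
    {"dx": 0, "dy": 0, "dz": 0.001, "twist": 0},
    {"dx": 0, "dy": 0, "dz": 0.002, "twist": 0},
    {"dx": 0, "dy": 0, "dz": 0.003, "twist": 0},
    {"dx": 0, "dy": 0, "dz": 0.003, "twist": 0},
  ],
)

```text
time: 21.4
ee_pos: [528.5, 283.7, 78.8]
ee_rot: [0.999, -0.035, 0.0, -0.0]
ft_force: [-3.7, -1.5, 4.9]
grip_width: 0.273
grasp_force: 25.0
```

Request:
send_rows(
  plan=[
    {"dx": 0, "dy": 0, "dz": 0, "twist": 0},
    {"dx": 0, "dy": 0, "dz": 0, "twist": 0},
    {"dx": 0, "dy": 0, "dz": 0, "twist": 0},
    {"dx": 0, "dy": 0, "dz": 0, "twist": 0},
    {"dx": 0, "dy": 0, "dz": 0, "twist": 0},
  ],
  fingers=0.55,
)

```text
time: 21.9
ee_pos: [528.4, 283.6, 77.6]
ee_rot: [0.999, -0.035, -0.0, 0.0]
ft_force: [0.3, 0.9, 0.4]
grip_width: 0.551
grasp_force: 0.0
```

Request:
send_rows(
  plan=[
    {"dx": 0, "dy": 0, "dz": -0.02, "twist": 0},
    {"dx": 0, "dy": 0, "dz": -0.06, "twist": 0},
    {"dx": 0, "dy": 0, "dz": -0.12, "twist": 0},
    {"dx": 0, "dy": 0, "dz": -0.2, "twist": 0},
    {"dx": 0, "dy": 0, "dz": -0.28, "twist": 0},
    {"dx": 0, "dy": 0, "dz": -0.31, "twist": 0},
    {"dx": 0, "dy": 0, "dz": -0.31, "twist": 0},
    {"dx": 0, "dy": 0, "dz": -0.31, "twist": 0},
  ],
)

```text
time: 22.7
ee_pos: [528.1, 283.5, 263.3]
ee_rot: [0.999, -0.035, -0.0, 0.0]
ft_force: [-0.2, -0.3, -0.4]
grip_width: 0.552
grasp_force: 0.0
```

```bash
python3 - <<'E'
from h import *
s=manip.read_state(); r=s["ee_rot"]; print(s["ee_pos"],np.degrees(2*np.arctan2(r[1],r[0]))-90)
# toggle-off approach: finger at booth (28,-88), cmd z 170, tool y along booth x
n=np.array([.962,-.272]);d=np.array([.272,.962]);c=np.array([515.1,-267.4]); print(c+28*n-88*d)
E
python3 go.py 528.4 283.6 265 -94 485 0 270 -55; python3 go.py 485 0 270 -55 518.1 -359.7 270 -15.8
```

```text
[528.11194625 283.52188166 263.30729573] -94.02891139367101
[ 518.1   -359.672]
dx -0.0392 dy 0.4766 dz -0.0083 twist -0.1083 horiz 287.0
dx -0.2987 dy 0.5227 dz 0.0000 twist -0.1089 horiz 361.0
```

Request:
send_rows(
  plan=[
    {"dx": -0.039, "dy": 0.477, "dz": -0.01, "twist": -0.108},
    {"dx": -0.039, "dy": 0.477, "dz": -0.01, "twist": -0.108},
    {"dx": -0.039, "dy": 0.477, "dz": -0.01, "twist": -0.108},
    {"dx": -0.039, "dy": 0.477, "dz": -0.01, "twist": -0.108},
    {"dx": -0.039, "dy": 0.477, "dz": -0.01, "twist": -0.108},
    {"dx": -0.039, "dy": 0.477, "dz": -0.01, "twist": -0.108},
    {"dx": -0.039, "dy": 0.477, "dz": -0.01, "twist": -0.108},
    {"dx": -0.039, "dy": 0.477, "dz": -0.01, "twist": -0.108},
  ],
  fingers=0,
)

```text
time: 23.5
ee_pos: [483.8, -0.9, 267.7]
ee_rot: [0.955, 0.298, -0.001, -0.001]
ft_force: [-0.5, 0.0, 0.6]
grip_width: 0.003
grasp_force: 0.0
```

```bash
python3 - <<'E'
from h import *
s=manip.read_state(); print(s["ee_pos"])
c=cam("top"); w=pts(c)
s=w[165:225,238:256].reshape(-1,3); p=s[(s[:,2]>128)&(s[:,2]<152)]; print(len(p),np.median(p,0),cv2.minAreaRect(p[:,:2].astype(np.float32)))
E
```

```text
[483.84652766  -0.88480494 267.67285303]
325 [527.12533709 283.73675429 135.25775812] ((527.375244140625, 283.8515625), (24.885658264160156, 159.8746337890625), 84.84627532958984)
```

Request:
send_rows(
  plan=[
    {"dx": -0.299, "dy": 0.523, "dz": 0, "twist": -0.109},
    {"dx": -0.299, "dy": 0.523, "dz": 0, "twist": -0.109},
    {"dx": -0.299, "dy": 0.523, "dz": 0, "twist": -0.109},
    {"dx": -0.299, "dy": 0.523, "dz": 0, "twist": -0.109},
    {"dx": -0.299, "dy": 0.523, "dz": 0, "twist": -0.109},
    {"dx": -0.299, "dy": 0.523, "dz": 0, "twist": -0.109},
    {"dx": -0.299, "dy": 0.523, "dz": 0, "twist": -0.109},
    {"dx": -0.299, "dy": 0.523, "dz": 0, "twist": -0.109},
  ],
)

```text
time: 24.35
ee_pos: [517.8, -361.5, 267.7]
ee_rot: [0.798, 0.603, -0.0, -0.001]
ft_force: [0.1, 0.9, -1.0]
grip_width: 0.001
grasp_force: 0.0
```

```bash
python3 - <<'E'
from h import *
import subprocess
s=manip.read_state(); r=s["ee_rot"]; e=s["ee_pos"]; y=np.degrees(2*np.arctan2(r[1],r[0]))-90; print(e,y,s["grip_width"])
print(subprocess.run(["python3","go.py",*map(str,[*e,y,518.1,-359.7,270,-15.8,518.1,-359.7,170,-15.8])],capture_output=True,text=True).stdout)
E
```

```text
[ 517.79074089 -361.48751026  267.69857512] -15.88381421787453 0.0008199791446073041
dx 0.0030 dy -0.0003 dz -0.0038 twist -0.0002 horiz 2.0
dx 0.0030 dy -0.0003 dz 0.1628 twist -0.0002 horiz 2.0
```

Request:
send_rows(
  plan=[
    {"dx": 0.003, "dy": 0, "dz": 0.08, "twist": 0},
    {"dx": 0.003, "dy": 0, "dz": 0.162, "twist": 0},
    {"dx": 0.003, "dy": 0, "dz": 0.162, "twist": 0},
    {"dx": -0.015, "dy": 0, "dz": 0.162, "twist": 0},
    {"dx": -0.035, "dy": 0, "dz": 0.162, "twist": 0},
    {"dx": -0.055, "dy": 0, "dz": 0.162, "twist": 0},
    {"dx": -0.075, "dy": 0, "dz": 0.162, "twist": 0},
    {"dx": -0.08, "dy": 0, "dz": 0.162, "twist": 0},
  ],
)

```text
time: 25.15
ee_pos: [503.6, -408.9, 173.8]
ee_rot: [0.799, 0.602, -0.0, 0.001]
ft_force: [-0.6, -0.3, 0.9]
grip_width: 0.008
grasp_force: 0.0
```

```bash
python3 tog.py top t5
```

```text
[ 503.45923577 -408.41574942  173.33372831] [-0.35070512  0.4596268  -0.51583979]
[[41.0, -128.0, 214.0]]
[186.  457.5]
```

Now I'll retreat: back towards +y and up, then over and clear of the toggle.

Request:
send_rows(
  plan=[
    {"dx": 0.04, "dy": 0, "dz": 0, "twist": 0},
    {"dx": 0.07, "dy": 0, "dz": -0.02, "twist": 0},
    {"dx": 0.08, "dy": -0.05, "dz": -0.1, "twist": 0},
    {"dx": 0.1, "dy": -0.1, "dz": -0.18, "twist": 0},
    {"dx": 0.15, "dy": -0.15, "dz": -0.2, "twist": 0},
    {"dx": 0.22, "dy": -0.15, "dz": -0.2, "twist": 0},
    {"dx": 0.3, "dy": -0.15, "dz": -0.2, "twist": 0},
    {"dx": 0.3, "dy": -0.15, "dz": -0.2, "twist": 0},
  ],
)

```text
time: 26.0
ee_pos: [468.0, -203.7, 294.7]
ee_rot: [0.796, 0.605, 0.001, 0.001]
ft_force: [-0.0, -0.4, -0.4]
grip_width: 0.0
grasp_force: 0.0
```

```bash
python3 tog.py top t6; python3 - <<'E'
from h import *
c=cam("top"); a=dict(np.load("top0.npz")); s=manip.read_state(); print(s["time"],s["dq"].round(2))
w=pts(c); p=w[165:225,238:256].reshape(-1,3); p=p[(p[:,2]>128)&(p[:,2]<152)]; print(np.median(p,0))
g=[cv2.cvtColor(cv2.GaussianBlur(i["color"],(3,3),0),cv2.COLOR_RGB2GRAY).astype(int) for i in(a,c)]
dm=(abs(g[0]-g[1])>45)[120:240,40:480]; ys,xs=np.where(dm); print(dm.sum(), np.histogram(xs+40,bins=range(40,481,40)))
E
```

```text
[ 467.4469497  -206.12492441  294.18749677] [ 0.05060398 -0.52239481  0.29554416]
[[34.0, -132.0, 186.0], [33.0, -142.0, 187.0], [34.0, -152.0, 206.0], [35.0, -159.0, 215.0], [31.0, -147.0, 193.0], [30.0, -150.0, 214.0], [31.0, -157.0, 222.0], [25.0, -137.0, 187.0], [27.0, -148.0, 201.0], [28.0, -154.0, 216.0], [30.0, -162.0, 218.0], [25.0, -153.0, 209.0], [26.0, -160.0, 217.0]]
[191.26315789 462.71052632]
26.1 [-0.04  0.03 -0.01 -0.   -0.01 -0.  ]
[524.13383915 283.54993067 135.50410421]
2558 (array([   0,    0,    0,    0,    0,    0,    0,    0,  879, 1288,  391]), array([ 40,  80, 120, 160, 200, 240, 280, 320, 360, 400, 440, 480]))
```

Toggle off, organiser back in its slot, and nothing else has moved.

```bash
python3 -c "
from bench import manip
print(manip.finish_job())"
```

```text
the job is handed in; nothing more can be done
None
```

The job is handed in, with no verdict returned: the toggle went on, the lilac organiser was held at the viewing point for about 3 s, it is back in its slot and the toggle is off (both checked by camera); which side is the lid I judged from the latches and compartments in blurry pictures.

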